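# Settle the food mill's flywheel heavy side down

## Task

Lift the yellow flywheel with the dark steel weight out of the wooden rack and lower its axle gently, without dropping it, into the trough between the rollers of the roller stand, roughly centred on it. Let go while the weight is still off to one side, so that the wheel turns by itself until the weight hangs straight down, and leave it at rest like that; do not turn it with the gripper. Leave the mint-green spare wheel in its place in the rack.

Things in the scene. Friction and masses are not known exactly. Their poses are not given: they have to be found in the camera images.
- yellow_wheel: Yellow flywheel on edge: disc 110 mm across, 14 thick, 0.2-0.35 kg; steel axle 12 thick, 92 long; white hub 28 across, 4 proud. Dark steel weight (24 across, 3 proud of both faces) 36 from the centre. Origin: disc centre, 73 mm up at start. x: along the axle, level; z: from weight to axle (up when the weight hangs down). Weight starts 1.8 rad from down. Pinch across the faces at the top of the rim.
- mint_wheel: Spare wheel, mint green: same disc, axle and hub, no steel weight. Stands in the rack's other place, 150 mm from the yellow one, either way round. Origin: disc centre. Leave it alone.
- rack: Fixed wooden rack, base 90 x 300 mm (own x, y), 10 high; origin: centre of its underside. Two places, at y = -75 and +75 mm; a wheel stands there in the rack's y-z plane, axle along x, its rim on two rungs between posts 46 mm high. Rim friction keeps it from turning. Lift straight up; free once raised 30 mm. All above the axle is open.
- seat (a point): Middle of the seated axle: 72 mm up, over the centre of the fixed roller stand; x: along the axle, z up; either way round is right. At x = +-30 mm a pair of free rollers, 32 across, centres 34 apart in y, 14 below the seat; outside them slim steel posts, tops 63 mm up. Disc goes between the pairs (48 mm gap), axle drops into the trough. Let go, it swings 2 to 4 s, then rests weight down.
Things that resemble listed ones, but are neither listed nor needed, are in the scene too. Leave any purple look-alike of the part that bears seat alone.

How it is judged:
By the outcome, as a careful person would: the job done as asked, in the order asked, and still so for the second after the job is handed in, with the robot touching nothing.
It also fails if it takes over 51 s, if anything falls off the work surface, if the arm or the gripper's body presses on something with over 40 N, if the wrist force passes 120 N, or if a joint passes its speed limit or range.

## Robot

A 7-joint arm with a two-finger parallel gripper is mounted at the origin on the work surface. World frame = base frame: x ahead of the robot, y to its left, z up, the work surface at z = 0. Lengths are in m, angles in rad, forces in N, time in s.
With the tool pointing down it reaches from about 0.4 to 0.9 m from the base axis. Payload 5.6 kg.
Tool frame: the origin (TCP) lies on the centre line of the jaws, within the pads' length; the fingertips stand tip_reach ahead of it and the grasp point (between the pads) lies 6 mm ahead of it (tip_reach is the distance from the TCP to the fingertips, in m); x points along the fingers, y is the direction in which the jaws open and shut, and the axes are right-handed (so a half turn about x gives the same grasp; the last joint's range is limited). The gripper opens to 92 mm and grips with 3 to 60 N. Pads are 20 mm wide; open, the fingers measure 128 mm over their backs; the gripper's body (75 mm by 189 mm) begins 69 mm behind the grasp point.
Start: joints at [-1.356, 0.468, -0.012, 1.603, 0.006, 1.071, -0.056], TCP at [0.166, 0.629, 0.24] pointing down, gripper open.
Joint ranges: [-2.53, 2.53], [-0.31, 2.02], [-1.57, 1.55], [0.28, 2.44], [-1.29, 4.43], [0.15, 1.84], [-2.92, 2.92]. Speed limits (rad/s): [2.57, 2.57, 3.14, 3.14, 3.14, 3.14, 3.14].

## Interface

Orientations are given as a unit quaternion [x, y, z, w].
In Python, from rig import sense, snapshot, calibration, hand_in, tip_reach gives the robot as it stands.
- The arm moves only by the tool jog_arm, never from a script. Its argument "plan" is a list of rows, each an object with "hand": the closure in counts, from 0 (fully open) to 255 (shut); "dp": the shift along the tool's x, y, z in m, a list of three; "twist": the turn, a rotation vector about the tool's x, y, z in rad, a list of three. A call has 1 to 20 rows; each row is the pose to reach, as a shift and turn from the pose commanded when the call began, along the tool's axes at that moment; what a row does not reach only later rows make up. A row lasts 1/12 s, in which the tool goes at most 41.7 mm and 7.16 degrees, less where a joint would pass 70% of its speed; a pose out of reach is approached as far as the arm can. A call with a gripper value outside its range is refused whole. The fingers move at their own pace and stop on an object; the grip force is fixed at half the most. Time passes only in rows, so rows that repeat a pose let the fingers close. It gives the time, the measured TCP pose, the force and the opening at its end, in the units of the state.
- sense(): the state, without advancing time (a new reading comes with each control period).
- snapshot(name): name is "side" or "top"; returns the picture (384x512x3 uint8, red, green, blue); there is no depth.
- calibration(name): a dict with "mtx" (3x3 intrinsics, pixels), "k1" (the pictures are not rectified: a ray, as slopes to the right and down, at radius r is drawn at 1 + k1 r^2 times it, then the intrinsics apply), "position" and "orientation" of the camera in the world. Camera axes: x right, y down, z forward; pixel columns grow to the right and rows downward; lengths in m; the calibration is good to about 2 mm. A picture is of the moment at which its call begins. calibration takes no time and is no camera call.
- hand_in(): hands the job in, once; it reports no verdict.
The state is a dict: "time": time; "joint_positions": joint angles; "joint_velocities": joint speeds; "tau": joint torques, N m; "tcp_pos": TCP position; "ee_rot": TCP orientation; "contact_force": force on the tool from outside, world axes, zero at the start; "torque": the same for the moment, N m; "finger_gap": finger opening in m.
Only numpy, scipy, OpenCV 4.12 (cv2) and the standard library are available. Lean on these libraries where they do the work, as an engineer would, in place of code of your own. Each camera call takes 0.05 s, during which the arm holds its last target. There are 200 camera calls.

## Working session

There is one attempt and no reset: what is moved stays moved. The work goes in short steps, Python scripts to look and compute and a tool call to move; the robot and the scene stay as the last step left them, time stands still between calls to the robot, and variables do not carry over. Pictures are saved under pics/ and viewed, about 8 in all and at most 12, crops included, and the job is handed in when it is done.

Besides the shell and the picture viewer there is one more tool, called after ">>>" as name(argument=value, ...) on one line, values as JSON. jog_arm: Moves the arm, as the interface text tells. Its arguments: {"type":"object","properties":{"plan":{"type":"array"}},"required":["plan"]}

```bash
ls; mkdir -p pics
python3 - <<'E'
from rig import *
import cv2,numpy as np
a=snapshot("side");b=snapshot("top")
for n,i in(("side",a),("top",b)):
    cv2.imwrite(f"pics/{n}0.png",i[...,::-1]); print(n,calibration(n))
print(sense(),tip_reach if not callable(tip_reach) else tip_reach())
E
```

```text
pics
side {'mtx': array([[373.11186599,   0.        , 255.39016723],
       [  0.        , 373.11186599, 197.36461255],
       [  0.        ,   0.        ,   1.        ]]), 'k1': -0.03826555343324916, 'position': array([ 0.40277128, -0.65231566,  0.65336477]), 'orientation': array([ 0.90188707, -0.08676726,  0.05282641, -0.41985775])}
top {'mtx': array([[385.91434478,   0.        , 262.93015086],
       [  0.        , 385.91434478, 190.93375481],
       [  0.        ,   0.        ,   1.        ]]), 'k1': 0.02646247890423137, 'position': array([0.40139812, 0.02921922, 1.13273217]), 'orientation': array([-0.70343896,  0.70663669, -0.05060014,  0.05725246])}
{'time': 0.1, 'joint_positions': array([-1.35602228,  0.46827953, -0.01159312,  1.60350338,  0.00597732,
        1.07142966, -0.05627934]), 'joint_velocities': array([-0.00119019, -0.00244177, -0.00028583, -0.00025277, -0.00020533,
        0.00142235,  0.00079903]), 'tau': array([ 1.04773429e-03, -5.21653605e+01, -1.25553994e-02, -2.44371164e+01,
       -5.67580468e-02,  1.40998795e-02,  7.16229738e-05]), 'tcp_pos': array([0.1656433 , 0.62804187, 0.23875345]), 'ee_rot': array([ 0.09034771,  0.70127564, -0.0914663 ,  0.7012016 ]), 'contact_force': array([ 0.50765778, -0.3475679 , -0.746867  ]), 'torque': array([-0.00738354,  0.05763377,  0.0087355 ]), 'finger_gap': 0.0924078261952702} 0.025
```

View pics/side0.png

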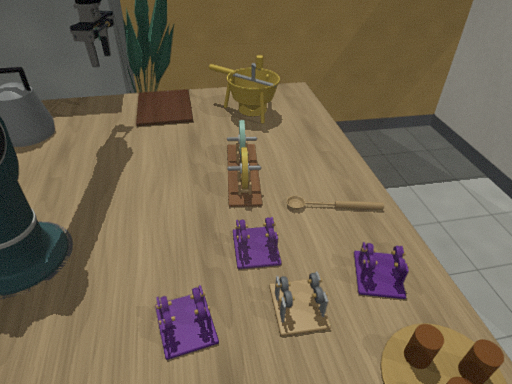

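View pics/top0.png

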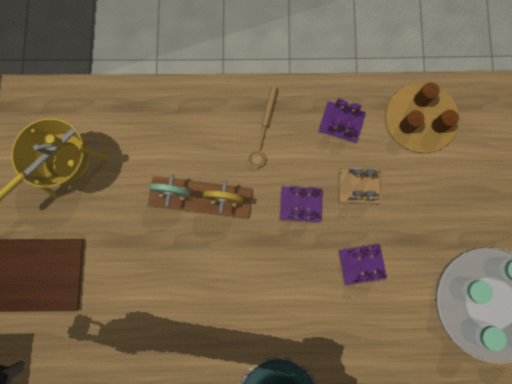

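Side view: yellow wheel at about (243,168), mint behind it, real stand (tan base, grey rollers) at (300,303); the purple ones are decoys. Top view: yellow wheel (222,197), mint (170,188), stand (360,186). Zooming in on both.

Run:
```python
import cv2,numpy as np
s=cv2.imread("pics/side0.png");t=cv2.imread("pics/top0.png")
def c(i,x,y,w,h,W,H): return cv2.resize(i[y:y+h,x:x+w],(W,H),interpolation=cv2.INTER_CUBIC)
# 4 tiles of 400x300
o=np.vstack([np.hstack([c(t,140,165,120,60,400,200),c(t,330,160,60,50,400,200)[:, :]]),
 np.hstack([c(s,205,110,80,80,400,400),c(s,262,265,80,80,400,400)])])
cv2.imwrite("pics/z0.png",o)
```

```text
(no output)
```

View pics/z0.png

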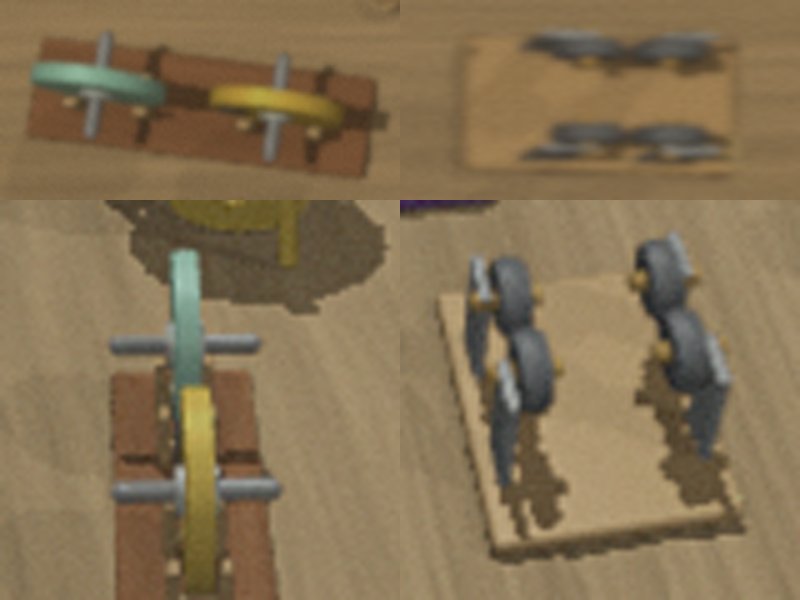

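Zoom: in the top view the yellow axle ends are at (224.9,182.1) and (221,213); in the side view they are at (227.4,168.2) and (261,167.6). The stand's four rollers are clear in both views. Measuring with masks and two-view rays.

```bash
cat > h.py <<'E'
import numpy as np,cv2
from scipy.spatial.transform import Rotation as R
from rig import calibration
def ray(n,uv):
    c=calibration(n);k=np.array([c["k1"],0,0,0])
    p=cv2.undistortPoints(np.array([[uv]],float),c["mtx"],k)[0,0]
    d=R.from_quat(c["orientation"]).apply([p[0],p[1],1.]);return c["position"],d
def onz(n,uv,z):
    o,d=ray(n,uv);return o+d*(z-o[2])/d[2]
def tri(u1,u2,n1="top",n2="side"):
    o,d=ray(n1,u1);q,e=ray(n2,u2)
    s=np.linalg.lstsq(np.c_[d,-e],q-o,rcond=None)[0]
    a=o+s[0]*d;b=q+s[1]*e;return (a+b)/2,np.linalg.norm(a-b)
def px(n,P):
    c=calibration(n)
    p=R.from_quat(c["orientation"]).inv().apply(np.asarray(P)-c["position"]);x=p[...,:2]/p[...,2:]
    x=x*(1+c["k1"]*(x**2).sum(-1,keepdims=True));m=c["mtx"];return x*[m[0,0],m[1,1]]+[m[0,2],m[1,2]]
E
python3 - <<'E'
from h import *
np.set_printoptions(precision=4,suppress=True)
print("axle", [tri(a,b) for a,b in (((224.9,182.1),(261,167.6)),((221,213),(227.4,168.2)))])
print("axle top z73",onz("top",(224.9,182.1),.073),onz("top",(221,213),.073))
t=cv2.imread("pics/top0.png");s=cv2.imread("pics/side0.png")
h=cv2.cvtColor(t,cv2.COLOR_BGR2HSV);m=cv2.inRange(h,(20,140,80),(32,255,255));m[:, :190]=0;m[:,260:]=0;m[:170]=0;m[230:]=0
ys,xs=np.nonzero(m);r=cv2.minAreaRect(np.c_[xs,ys].astype(np.float32));print("yellow",len(xs),r,xs.mean(),ys.mean())
# stand: grey low-sat blobs, and tan base
for n,im,(x,y,w,hh) in(("top",t,(330,160,60,50)),("side",s,(262,265,80,80))):
    c=im[y:y+hh,x:x+w];H=cv2.cvtColor(c,cv2.COLOR_BGR2HSV)
    g=((H[...,1]<70)&(H[...,2]<150)).astype(np.uint8)
    k,l,st,ce=cv2.connectedComponentsWithStats(g)
    print(n,[(st[i].tolist(),(ce[i]+[x,y]).round(1).tolist()) for i in range(1,k) if st[i,4]>8])
# base corners (side z~.01?) from tile readings
T=lambda a,b:(330+(a-400)/400*60,160+b/4)
for p in((467,37),(740,45),(733,172),(462,165)): print("base",T(*p),onz("top",T(*p),.01))
S=lambda a,b:(262+(a-400)/5,265+(b-200)/5)
# roller centre-ish in tiles: (top tile),(side tile)
for p,q in(((590,47),(660,275)),((675,47),(688,350)),((590,133),(514,293)),((675,133),(534,370))):
    print("rol",tri(T(*p),S(*q)),onz("top",T(*p),.07))
E
```

```text
axle [(array([0.5926, 0.1448, 0.0717]), np.float64(0.00470935353584359)), (array([0.5045, 0.1545, 0.0739]), np.float64(0.001957509374772115))]
axle top z73 [0.59   0.1449 0.073 ] [0.5036 0.1547 0.073 ]
yellow 283 ((222.47433471679688, 196.171142578125), (39.75524139404297, 9.493788719177246), 8.530765533447266) 223.3957597173145 195.90812720848058
top [([20, 7, 14, 8, 70], [356.2, 170.5]), ([35, 8, 12, 7, 63], [370.8, 171.1]), ([20, 31, 14, 8, 66], [356.5, 194.2]), ([35, 32, 13, 8, 68], [371.3, 195.0])]
side [([47, 6, 20, 46, 373], [318.7, 292.4]), ([13, 10, 18, 48, 403], [283.5, 295.2])]
base (340.05, 169.25) [ 0.6379 -0.189   0.01  ]
base (381.0, 171.25) [ 0.6311 -0.3091  0.01  ]
base (379.95, 203.0) [ 0.5368 -0.3014  0.01  ]
base (339.3, 201.25) [ 0.5425 -0.1836  0.01  ]
rol (array([ 0.62  , -0.2307,  0.0615]), np.float64(0.0009787406984386163)) [ 0.6178 -0.2285  0.07  ]
rol (array([ 0.6196, -0.2663,  0.0615]), np.float64(0.0005483923267730554)) [ 0.6176 -0.2639  0.07  ]
rol (array([ 0.56  , -0.2283,  0.0616]), np.float64(0.0033398633766997393)) [ 0.5571 -0.226   0.07  ]
rol (array([ 0.5591, -0.2637,  0.0612]), np.float64(0.001802887842516387)) [ 0.5569 -0.2611  0.07  ]
```

```bash
cat >> h.py <<'E'
def togo(P,yaw,s):
    """shift/turn in current tool axes to point down with the jaw axis along yaw (either way), TCP at P"""
    r=R.from_quat(s["ee_rot"]);best=None
    for a in(yaw,yaw+np.pi):
        y=np.array([np.cos(a),np.sin(a),0]);x=np.array([0,0,-1.]);t=R.from_matrix(np.c_[x,y,np.cross(x,y)])
        w=(r.inv()*t).as_rotvec()
        if best is None or np.linalg.norm(w)<np.linalg.norm(best):best=w
    return r.inv().apply(np.asarray(P)-s["tcp_pos"]),best
E
python3 - <<'E'
from h import *;from rig import sense
np.set_printoptions(precision=4,suppress=True)
s=sense();print(R.from_quat(s["ee_rot"]).as_matrix())
b=[onz("top",p,.10) for p in((202.8,193.2),(242,199.2))];d=b[0]-b[1];print("disc yaw deg",np.degrees(np.arctan2(-d[0],d[1])),b)
for z in(.24,.124):print(z,togo([.548,.150,z],np.radians(-6.8),s))
print(px("top",[[.548,.150,.128],[.590,-.247,.128]]),px("side",[[.548,.150,.128]]))
E
```

```text
[[-0.0003  0.255   0.9669]
 [-0.0016  0.9669 -0.255 ]
 [-1.     -0.0016  0.0001]]
disc yaw deg -9.05676453149627 [array([0.555 , 0.2015, 0.1   ]), array([0.5381, 0.0953, 0.1   ])]
0.24 (array([-0.0006, -0.3647,  0.4916]), array([1.4316, 0.0012, 0.0012]))
0.124 (array([ 0.1154, -0.3646,  0.4916]), array([1.4316, 0.0012, 0.0012]))
[[220.5586 194.1678]
 [371.1705 177.6262]] [[243.4855 150.4723]]
```

>>> jog_arm(plan=[{"hand": 0, "dp": [0.03, -0.365, 0.492], "twist": [1.444, 0.001, 0.001]}, {"hand": 0, "dp": [0.03, -0.365, 0.492], "twist": [1.444, 0.001, 0.001]}, {"hand": 0, "dp": [0.03, -0.365, 0.492], "twist": [1.444, 0.001, 0.001]}, {"hand": 0, "dp": [0.03, -0.365, 0.492], "twist": [1.444, 0.001, 0.001]}, {"hand": 0, "dp": [0.03, -0.365, 0.492], "twist": [1.444, 0.001, 0.001]}, {"hand": 0, "dp": [0.03, -0.365, 0.492], "twist": [1.444, 0.001, 0.001]}, {"hand": 0, "dp": [0.03, -0.365, 0.492], "twist": [1.444, 0.001, 0.001]}, {"hand": 0, "dp": [0.03, -0.365, 0.492], "twist": [1.444, 0.001, 0.001]}, {"hand": 0, "dp": [0.03, -0.365, 0.492], "twist": [1.444, 0.001, 0.001]}, {"hand": 0, "dp": [0.03, -0.365, 0.492], "twist": [1.444, 0.001, 0.001]}, {"hand": 0, "dp": [0.03, -0.365, 0.492], "twist": [1.444, 0.001, 0.001]}, {"hand": 0, "dp": [0.03, -0.365, 0.492], "twist": [1.444, 0.001, 0.001]}, {"hand": 0, "dp": [0.03, -0.365, 0.492], "twist": [1.444, 0.001, 0.001]}, {"hand": 0, "dp": [0.03, -0.365, 0.492], "twist": [1.444, 0.001, 0.001]}, {"hand": 0, "dp": [0.03, -0.365, 0.492], "twist": [1.444, 0.001, 0.001]}, {"hand": 0, "dp": [0.03, -0.365, 0.492], "twist": [1.444, 0.001, 0.001]}, {"hand": 0, "dp": [0.03, -0.365, 0.492], "twist": [1.444, 0.001, 0.001]}, {"hand": 0, "dp": [0.03, -0.365, 0.492], "twist": [1.444, 0.001, 0.001]}, {"hand": 0, "dp": [0.03, -0.365, 0.492], "twist": [1.444, 0.001, 0.001]}, {"hand": 0, "dp": [0.03, -0.365, 0.492], "twist": [1.444, 0.001, 0.001]}])

```text
time: 1.77
tcp_pos: [0.5476, 0.1518, 0.2095]
ee_rot: [0.531, 0.468, -0.531, 0.466]
contact_force: [-1.6, -0.5, -0.6]
finger_gap: 0.0915
```

Run:
```python
from h import *;from rig import sense,snapshot
np.set_printoptions(precision=4,suppress=True)
s=sense();m=R.from_quat(s["ee_rot"]).as_matrix();print(m,np.degrees(np.arctan2(m[1,1],m[0,1])),s["tcp_pos"])
i=snapshot("side")[...,::-1];cv2.imwrite("pics/s1.png",i);cv2.imwrite("pics/s1c.png",cv2.resize(i[60:210,175:325],(600,600),interpolation=cv2.INTER_CUBIC))
print(togo([.548,.150,.124],np.radians(-7.5),s),px("side",s["tcp_pos"]))
```

```text
[[-0.0003  0.9918 -0.1279]
 [ 0.0019 -0.1279 -0.9918]
 [-1.     -0.0005 -0.0018]] -7.34638285593496 [0.5476 0.1518 0.2095]
(array([0.0855, 0.0007, 0.0019]), array([ 0.0027, -0.0018,  0.0005])) [243.2514 121.8896]
```

View pics/s1c.png

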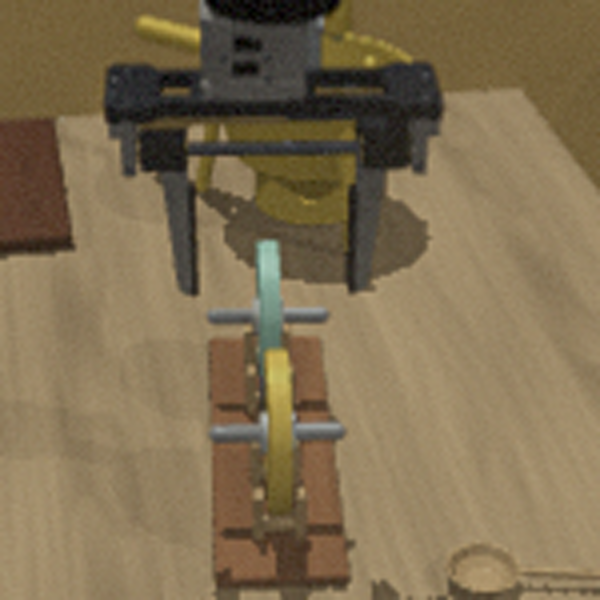

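The side crop shows the open jaws straddling the wheel: tips at (188,292) and (358,290), wheel top at (278,350), so it is centred to within about 1–2 mm. Descending and gripping.

>>> jog_arm(plan=[{"hand": 0, "dp": [0.03, 0.002, 0.002], "twist": [0, 0, 0]}, {"hand": 0, "dp": [0.05, 0.002, 0.002], "twist": [0, 0, 0]}, {"hand": 0, "dp": [0.07, 0.002, 0.002], "twist": [0, 0, 0]}, {"hand": 0, "dp": [0.0865, 0.002, 0.002], "twist": [0, 0, 0]}, {"hand": 0, "dp": [0.0865, 0.002, 0.002], "twist": [0, 0, 0]}, {"hand": 0, "dp": [0.0865, 0.002, 0.002], "twist": [0, 0, 0]}, {"hand": 120, "dp": [0.0865, 0.002, 0.002], "twist": [0, 0, 0]}, {"hand": 160, "dp": [0.0865, 0.002, 0.002], "twist": [0, 0, 0]}, {"hand": 180, "dp": [0.0865, 0.002, 0.002], "twist": [0, 0, 0]}, {"hand": 200, "dp": [0.0865, 0.002, 0.002], "twist": [0, 0, 0]}, {"hand": 220, "dp": [0.0865, 0.002, 0.002], "twist": [0, 0, 0]}, {"hand": 255, "dp": [0.0865, 0.002, 0.002], "twist": [0, 0, 0]}, {"hand": 255, "dp": [0.0865, 0.002, 0.002], "twist": [0, 0, 0]}, {"hand": 255, "dp": [0.0865, 0.002, 0.002], "twist": [0, 0, 0]}, {"hand": 255, "dp": [0.0865, 0.002, 0.002], "twist": [0, 0, 0]}, {"hand": 255, "dp": [0.0865, 0.002, 0.002], "twist": [0, 0, 0]}])

```text
time: 3.15
tcp_pos: [0.5501, 0.1479, 0.1231]
ee_rot: [0.532, 0.466, -0.531, 0.466]
contact_force: [0.2, 0.0, 0.4]
finger_gap: 0.0278
```

>>> jog_arm(plan=[{"hand": 255, "dp": [0, 0, 0], "twist": [0, 0, 0]}, {"hand": 255, "dp": [0, 0, 0], "twist": [0, 0, 0]}, {"hand": 255, "dp": [0, 0, 0], "twist": [0, 0, 0]}, {"hand": 255, "dp": [0, 0, 0], "twist": [0, 0, 0]}, {"hand": 255, "dp": [0, 0, 0], "twist": [0, 0, 0]}, {"hand": 255, "dp": [0, 0, 0], "twist": [0, 0, 0]}])

```text
time: 3.65
tcp_pos: [0.55, 0.148, 0.1231]
ee_rot: [0.532, 0.467, -0.531, 0.466]
contact_force: [-0.6, 0.3, 0.2]
finger_gap: 0.0139
```

Gripped: the gap of 13.9 mm matches the 14 mm disc. Lifting straight up.

>>> jog_arm(plan=[{"hand": 255, "dp": [-0.005, 0, 0], "twist": [0, 0, 0]}, {"hand": 255, "dp": [-0.015, 0, 0], "twist": [0, 0, 0]}, {"hand": 255, "dp": [-0.03, 0, 0], "twist": [0, 0, 0]}, {"hand": 255, "dp": [-0.045, 0, 0], "twist": [0, 0, 0]}, {"hand": 255, "dp": [-0.06, 0, 0], "twist": [0, 0, 0]}, {"hand": 255, "dp": [-0.075, 0, 0], "twist": [0, 0, 0]}, {"hand": 255, "dp": [-0.09, 0, 0], "twist": [0, 0, 0]}, {"hand": 255, "dp": [-0.1, 0, 0], "twist": [0, 0, 0]}, {"hand": 255, "dp": [-0.1, 0, 0], "twist": [0, 0, 0]}, {"hand": 255, "dp": [-0.1, 0, 0], "twist": [0, 0, 0]}])

```text
time: 4.48
tcp_pos: [0.5502, 0.148, 0.2235]
ee_rot: [0.532, 0.466, -0.531, 0.466]
contact_force: [0.3, -0.1, -3.1]
finger_gap: 0.014
```

Run:
```python
from h import *;from rig import sense
np.set_printoptions(precision=4,suppress=True)
s=sense();print(s["tcp_pos"],s["contact_force"],s["torque"],s["finger_gap"])
print(togo([.590,-.249,.223],np.radians(-3),s))
```

```text
[0.5502 0.148  0.2235] [ 0.2966 -0.0617 -3.1415] [-0.1212  0.0791  0.0356] 0.013981707292565553
(array([-0.0002,  0.0913,  0.3884]), array([-0.0786, -0.002 , -0.001 ]))
```

>>> jog_arm(plan=[{"hand": 255, "dp": [0, 0.002, 0.01], "twist": [0, 0, 0]}, {"hand": 255, "dp": [0, 0.007, 0.03], "twist": [-0.01, 0, 0]}, {"hand": 255, "dp": [0, 0.014, 0.06], "twist": [-0.02, 0, 0]}, {"hand": 255, "dp": [0, 0.021, 0.09], "twist": [-0.03, 0, 0]}, {"hand": 255, "dp": [0, 0.03, 0.125], "twist": [-0.03, 0, 0]}, {"hand": 255, "dp": [0, 0.038, 0.16], "twist": [-0.04, 0, 0]}, {"hand": 255, "dp": [0, 0.046, 0.195], "twist": [-0.05, 0, 0]}, {"hand": 255, "dp": [0, 0.054, 0.23], "twist": [-0.06, 0, 0]}, {"hand": 255, "dp": [0, 0.062, 0.265], "twist": [-0.06, 0, 0]}, {"hand": 255, "dp": [0, 0.07, 0.3], "twist": [-0.07, 0, 0]}, {"hand": 255, "dp": [0, 0.078, 0.33], "twist": [-0.079, -0.002, -0.001]}, {"hand": 255, "dp": [0, 0.084, 0.355], "twist": [-0.079, -0.002, -0.001]}, {"hand": 255, "dp": [0, 0.088, 0.375], "twist": [-0.079, -0.002, -0.001]}, {"hand": 255, "dp": [0, 0.091, 0.388], "twist": [-0.079, -0.002, -0.001]}, {"hand": 255, "dp": [0, 0.091, 0.388], "twist": [-0.079, -0.002, -0.001]}, {"hand": 255, "dp": [0, 0.091, 0.388], "twist": [-0.079, -0.002, -0.001]}, {"hand": 255, "dp": [0, 0.091, 0.388], "twist": [-0.079, -0.002, -0.001]}])

```text
time: 5.9
tcp_pos: [0.5896, -0.247, 0.2219]
ee_rot: [-0.512, -0.488, 0.513, -0.487]
contact_force: [0.7, -0.9, -2.5]
finger_gap: 0.0136
```

Run:
```python
from h import *;from rig import sense,snapshot
np.set_printoptions(precision=4,suppress=True)
s=sense();m=R.from_quat(s["ee_rot"]).as_matrix();print(s["tcp_pos"],s["torque"],np.degrees(np.arctan2(m[1,1],m[0,1])))
i=snapshot("side")[...,::-1];t=snapshot("top")[...,::-1];cv2.imwrite("pics/s2.png",i);cv2.imwrite("pics/t2.png",t)
cv2.imwrite("pics/c2.png",np.hstack([cv2.resize(i[200:350,240:360],(480,600),interpolation=cv2.INTER_CUBIC),cv2.resize(t[130:230,340:390],(300,600),interpolation=cv2.INTER_CUBIC)]))
```

```text
[ 0.5896 -0.247   0.2219] [-0.0913  0.0307  0.047 ] -2.892398396933245
```

View pics/c2.png

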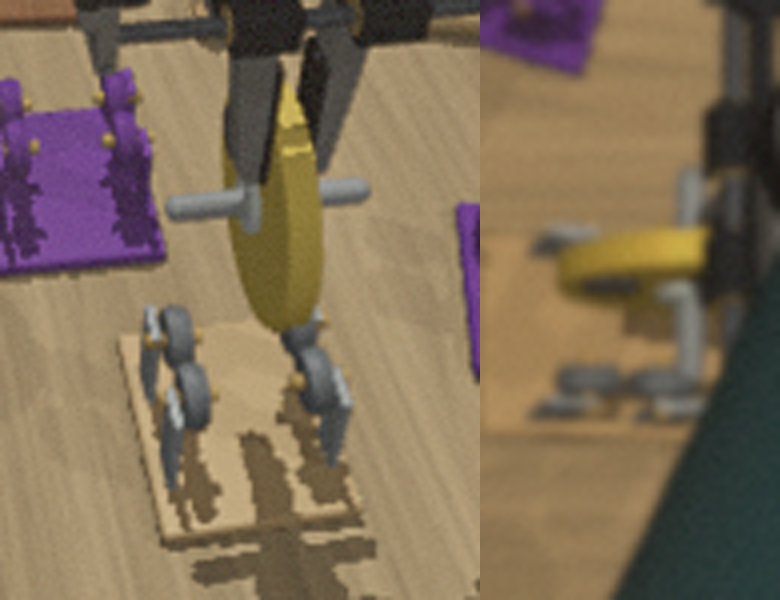

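Crop: the wheel hangs in the jaws above the stand. Axle ends are at side (283,252) and (331.5,247.5), and top (375,158.7) and (375,190.8). The weight is on the +y side. Triangulating the axle.

Run:
```python
from h import *;from rig import sense
np.set_printoptions(precision=4,suppress=True)
s=sense()
a,e=tri((375,158.7),(331.5,247.5));b,f=tri((375,190.8),(283,252));c=(a+b)/2;d=a-b
print(a,e,b,f,"mid",c,"len",np.linalg.norm(d),"yaw",np.degrees(np.arctan2(d[1],d[0])),"pitch",np.degrees(np.arctan2(d[2],d[0])))
print("mid-tcp",c-s["tcp_pos"], "exp mid z",s["tcp_pos"][2]-.050)
# stand from top+side blobs with expected geometry
P=np.array([.590,-.247]);
for yaw in(-3,):
  r=R.from_euler("z",yaw,degrees=True)
  q=r.apply([[sx*.030,sy*.017,0] for sx in(1,-1) for sy in(1,-1)])+[*P,.058]
  print(px("top",q).round(1).tolist(),px("side",q).round(1).tolist())
```

```text
[ 0.6318 -0.2473  0.1711] 0.002028826261795397 [ 0.5471 -0.2427  0.1722] 0.0018859471074178374 mid [ 0.5894 -0.245   0.1716] len 0.08475823081687932 yaw -3.1371610865922155 pitch -0.7196072599594013
mid-tcp [-0.0005  0.0017 -0.0507] exp mid z 0.17228625252300506
[[358.6, 171.5], [370.7, 172.1], [358.3, 192.5], [370.5, 193.1]] [[314.1, 281.5], [318.8, 295.8], [284.3, 284.8], [288.0, 299.5]]
```

Axle mid is (0.589,-0.245,0.172), with the yaw matching the stand to about 0.2°. The trough is at about (0.590,-0.2475), so I need to shift 2 mm in −y and go down 0.100. I'll come down to 8 mm above first.

>>> jog_arm(plan=[{"hand": 255, "dp": [0.01, 0, 0.002], "twist": [0, 0, 0]}, {"hand": 255, "dp": [0.025, 0, 0.002], "twist": [0, 0, 0]}, {"hand": 255, "dp": [0.04, 0, 0.002], "twist": [0, 0, 0]}, {"hand": 255, "dp": [0.055, 0, 0.002], "twist": [0, 0, 0]}, {"hand": 255, "dp": [0.065, 0, 0.002], "twist": [0, 0, 0]}, {"hand": 255, "dp": [0.075, 0, 0.002], "twist": [0, 0, 0]}, {"hand": 255, "dp": [0.082, 0, 0.002], "twist": [0, 0, 0]}, {"hand": 255, "dp": [0.088, 0, 0.002], "twist": [0, 0, 0]}, {"hand": 255, "dp": [0.09, 0, 0.002], "twist": [0, 0, 0]}, {"hand": 255, "dp": [0.09, 0, 0.002], "twist": [0, 0, 0]}, {"hand": 255, "dp": [0.09, 0, 0.002], "twist": [0, 0, 0]}])

```text
time: 6.92
tcp_pos: [0.5897, -0.251, 0.133]
ee_rot: [-0.513, -0.487, 0.513, -0.487]
contact_force: [0.0, 0.4, -2.6]
finger_gap: 0.0144
```

Run:
```python
from h import *;from rig import sense,snapshot
np.set_printoptions(precision=4,suppress=True)
s=sense();print(s["tcp_pos"],s["contact_force"],s["torque"])
i=snapshot("side")[...,::-1];t=snapshot("top")[...,::-1]
cv2.imwrite("pics/c3.png",np.hstack([cv2.resize(i[240:340,260:340],(480,600),interpolation=cv2.INTER_CUBIC),cv2.resize(t[150:210,345:377],(320,600),interpolation=cv2.INTER_CUBIC)]))
```

```text
[ 0.5897 -0.251   0.133 ] [ 0.0129  0.3595 -2.5753] [-0.1253  0.0482 -0.0611]
```

View pics/c3.png

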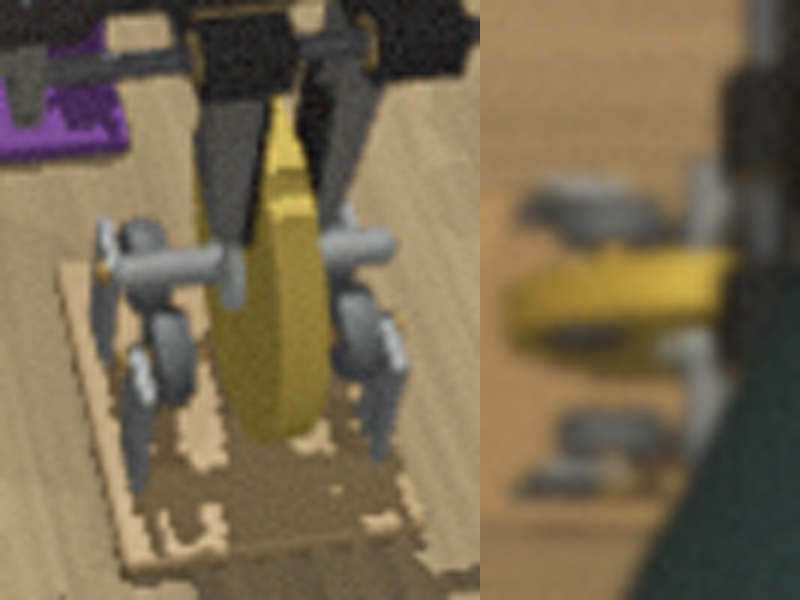

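Crop: the disc sits between the roller pairs and the axle (left end at (120,270)) is just above the rollers. The arm settled 2 mm too far in −y, so I'm correcting that while lowering slowly.

>>> jog_arm(plan=[{"hand": 255, "dp": [0.002, 0, -0.001], "twist": [0, 0, 0]}, {"hand": 255, "dp": [0.004, 0, -0.002], "twist": [0, 0, 0]}, {"hand": 255, "dp": [0.006, 0, -0.002], "twist": [0, 0, 0]}, {"hand": 255, "dp": [0.007, 0, -0.002], "twist": [0, 0, 0]}, {"hand": 255, "dp": [0.008, 0, -0.002], "twist": [0, 0, 0]}, {"hand": 255, "dp": [0.008, 0, -0.002], "twist": [0, 0, 0]}, {"hand": 255, "dp": [0.008, 0, -0.002], "twist": [0, 0, 0]}])

```text
time: 7.6
tcp_pos: [0.5895, -0.2488, 0.1245]
ee_rot: [-0.512, -0.487, 0.513, -0.487]
contact_force: [0.9, 0.1, -2.8]
finger_gap: 0.0141
```

>>> jog_arm(plan=[{"hand": 255, "dp": [0.001, 0, 0], "twist": [0, 0, 0]}, {"hand": 255, "dp": [0.0015, 0, 0], "twist": [0, 0, 0]}, {"hand": 255, "dp": [0.002, 0, 0], "twist": [0, 0, 0]}, {"hand": 255, "dp": [0.002, 0, 0], "twist": [0, 0, 0]}, {"hand": 255, "dp": [0.002, 0, 0], "twist": [0, 0, 0]}])

```text
time: 8.02
tcp_pos: [0.5897, -0.2482, 0.1226]
ee_rot: [-0.513, -0.487, 0.513, -0.487]
contact_force: [-0.5, 1.7, -1.1]
finger_gap: 0.014
```

First contact: Fz is down from −2.8 to −1.1 N, with a +1.7 N push in y. Easing 1 mm in +y and down a bit more.

>>> jog_arm(plan=[{"hand": 255, "dp": [0, 0, -0.0005], "twist": [0, 0, 0]}, {"hand": 255, "dp": [0.0005, 0, -0.001], "twist": [0, 0, 0]}, {"hand": 255, "dp": [0.001, 0, -0.001], "twist": [0, 0, 0]}, {"hand": 255, "dp": [0.001, 0, -0.001], "twist": [0, 0, 0]}, {"hand": 255, "dp": [0.001, 0, -0.001], "twist": [0, 0, 0]}])

```text
time: 8.43
tcp_pos: [0.5898, -0.2478, 0.122]
ee_rot: [-0.513, -0.487, 0.513, -0.487]
contact_force: [-0.1, 1.3, 2.4]
finger_gap: 0.0139
```

The axle is seated: Fz is +2.4 N, so the stand carries the weight. Releasing, then retreating straight up once the fingers are clear.

>>> jog_arm(plan=[{"hand": 200, "dp": [0, 0, 0], "twist": [0, 0, 0]}, {"hand": 160, "dp": [0, 0, 0], "twist": [0, 0, 0]}, {"hand": 100, "dp": [0, 0, 0], "twist": [0, 0, 0]}, {"hand": 40, "dp": [0, 0, 0], "twist": [0, 0, 0]}, {"hand": 0, "dp": [0, 0, 0], "twist": [0, 0, 0]}, {"hand": 0, "dp": [0, 0, 0], "twist": [0, 0, 0]}, {"hand": 0, "dp": [0, 0, 0], "twist": [0, 0, 0]}, {"hand": 0, "dp": [0, 0, 0], "twist": [0, 0, 0]}, {"hand": 0, "dp": [-0.01, 0, 0], "twist": [0, 0, 0]}, {"hand": 0, "dp": [-0.025, 0, 0], "twist": [0, 0, 0]}, {"hand": 0, "dp": [-0.045, 0, 0], "twist": [0, 0, 0]}, {"hand": 0, "dp": [-0.07, 0, 0], "twist": [0, 0, 0]}, {"hand": 0, "dp": [-0.1, 0, 0], "twist": [0, 0, 0]}, {"hand": 0, "dp": [-0.13, 0, 0], "twist": [0, 0, 0]}, {"hand": 0, "dp": [-0.13, 0, 0], "twist": [0, 0, 0]}])

```text
time: 9.68
tcp_pos: [0.5924, -0.2495, 0.2589]
ee_rot: [0.514, 0.483, -0.511, 0.49]
contact_force: [1.2, -0.4, 1.3]
finger_gap: 0.0922
```

Moving aside (+y, high) so the cameras can see, and letting the wheel settle.

>>> jog_arm(plan=[{"hand": 0, "dp": [-0.03, 0, -0.03], "twist": [0, 0, 0]}, {"hand": 0, "dp": [-0.03, 0, -0.06], "twist": [0, 0, 0]}, {"hand": 0, "dp": [-0.03, 0, -0.09], "twist": [0, 0, 0]}, {"hand": 0, "dp": [-0.03, 0, -0.12], "twist": [0, 0, 0]}, {"hand": 0, "dp": [-0.03, 0, -0.15], "twist": [0, 0, 0]}, {"hand": 0, "dp": [-0.03, 0, -0.18], "twist": [0, 0, 0]}, {"hand": 0, "dp": [-0.03, 0, -0.2], "twist": [0, 0, 0]}, {"hand": 0, "dp": [-0.03, 0, -0.22], "twist": [0, 0, 0]}, {"hand": 0, "dp": [-0.03, 0, -0.22], "twist": [0, 0, 0]}, {"hand": 0, "dp": [-0.03, 0, -0.22], "twist": [0, 0, 0]}, {"hand": 0, "dp": [-0.03, 0, -0.22], "twist": [0, 0, 0]}, {"hand": 0, "dp": [-0.03, 0, -0.22], "twist": [0, 0, 0]}, {"hand": 0, "dp": [-0.03, 0, -0.22], "twist": [0, 0, 0]}, {"hand": 0, "dp": [-0.03, 0, -0.22], "twist": [0, 0, 0]}, {"hand": 0, "dp": [-0.03, 0, -0.22], "twist": [0, 0, 0]}, {"hand": 0, "dp": [-0.03, 0, -0.22], "twist": [0, 0, 0]}, {"hand": 0, "dp": [-0.03, 0, -0.22], "twist": [0, 0, 0]}, {"hand": 0, "dp": [-0.03, 0, -0.22], "twist": [0, 0, 0]}, {"hand": 0, "dp": [-0.03, 0, -0.22], "twist": [0, 0, 0]}, {"hand": 0, "dp": [-0.03, 0, -0.22], "twist": [0, 0, 0]}])

```text
time: 11.35
tcp_pos: [0.6012, -0.0279, 0.2814]
ee_rot: [-0.512, -0.487, 0.513, -0.487]
contact_force: [0.1, 0.8, -0.2]
finger_gap: 0.0924
```

>>> jog_arm(plan=[{"hand": 0, "dp": [0, 0, 0], "twist": [0, 0, 0]}, {"hand": 0, "dp": [0, 0, 0], "twist": [0, 0, 0]}, {"hand": 0, "dp": [0, 0, 0], "twist": [0, 0, 0]}, {"hand": 0, "dp": [0, 0, 0], "twist": [0, 0, 0]}, {"hand": 0, "dp": [0, 0, 0], "twist": [0, 0, 0]}, {"hand": 0, "dp": [0, 0, 0], "twist": [0, 0, 0]}, {"hand": 0, "dp": [0, 0, 0], "twist": [0, 0, 0]}, {"hand": 0, "dp": [0, 0, 0], "twist": [0, 0, 0]}, {"hand": 0, "dp": [0, 0, 0], "twist": [0, 0, 0]}, {"hand": 0, "dp": [0, 0, 0], "twist": [0, 0, 0]}, {"hand": 0, "dp": [0, 0, 0], "twist": [0, 0, 0]}, {"hand": 0, "dp": [0, 0, 0], "twist": [0, 0, 0]}, {"hand": 0, "dp": [0, 0, 0], "twist": [0, 0, 0]}, {"hand": 0, "dp": [0, 0, 0], "twist": [0, 0, 0]}, {"hand": 0, "dp": [0, 0, 0], "twist": [0, 0, 0]}, {"hand": 0, "dp": [0, 0, 0], "twist": [0, 0, 0]}, {"hand": 0, "dp": [0, 0, 0], "twist": [0, 0, 0]}, {"hand": 0, "dp": [0, 0, 0], "twist": [0, 0, 0]}, {"hand": 0, "dp": [0, 0, 0], "twist": [0, 0, 0]}, {"hand": 0, "dp": [0, 0, 0], "twist": [0, 0, 0]}])

```text
time: 13.02
tcp_pos: [0.6012, -0.028, 0.2815]
ee_rot: [-0.512, -0.487, 0.513, -0.487]
contact_force: [0.0, 0.1, -0.2]
finger_gap: 0.0916
```

Run:
```python
from h import *;from rig import sense,snapshot
i=snapshot("side")[...,::-1];t=snapshot("top")[...,::-1];cv2.imwrite("pics/s4.png",i);cv2.imwrite("pics/t4.png",t)
cv2.imwrite("pics/c4.png",np.hstack([cv2.resize(i[230:350,250:350],(500,600),interpolation=cv2.INTER_CUBIC),np.vstack([cv2.resize(t[150:210,335:385],(300,360),interpolation=cv2.INTER_CUBIC),cv2.resize(i[100:220,180:330],(300,240))])]))
print(sense()["time"])
```

```text
13.1167
```

View pics/c4.png

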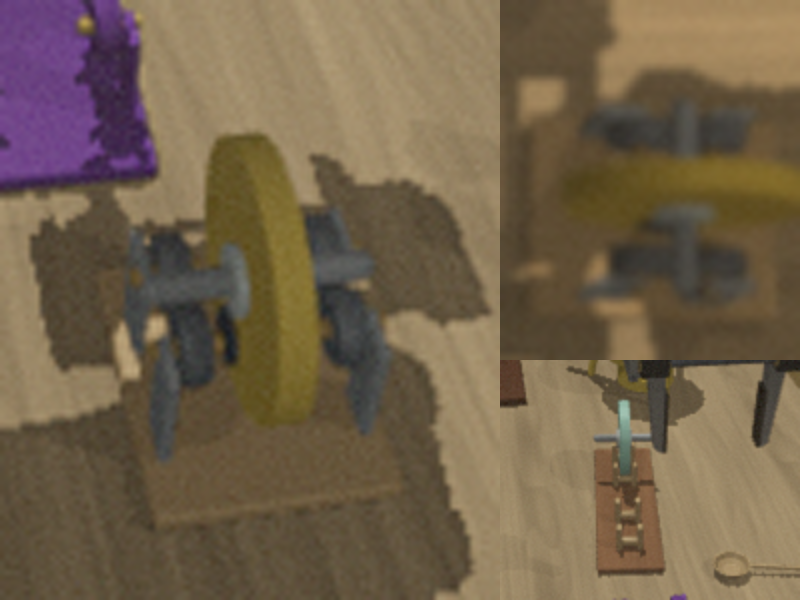

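The wheel is seated with its axle in the trough. A dark edge of the weight shows below the hub at (228,335), and the mint wheel is in place. Waiting a little longer, then checking for stillness and centring.

>>> jog_arm(plan=[{"hand": 0, "dp": [0, 0, 0], "twist": [0, 0, 0]}, {"hand": 0, "dp": [0, 0, 0], "twist": [0, 0, 0]}, {"hand": 0, "dp": [0, 0, 0], "twist": [0, 0, 0]}, {"hand": 0, "dp": [0, 0, 0], "twist": [0, 0, 0]}, {"hand": 0, "dp": [0, 0, 0], "twist": [0, 0, 0]}, {"hand": 0, "dp": [0, 0, 0], "twist": [0, 0, 0]}, {"hand": 0, "dp": [0, 0, 0], "twist": [0, 0, 0]}, {"hand": 0, "dp": [0, 0, 0], "twist": [0, 0, 0]}, {"hand": 0, "dp": [0, 0, 0], "twist": [0, 0, 0]}, {"hand": 0, "dp": [0, 0, 0], "twist": [0, 0, 0]}, {"hand": 0, "dp": [0, 0, 0], "twist": [0, 0, 0]}, {"hand": 0, "dp": [0, 0, 0], "twist": [0, 0, 0]}, {"hand": 0, "dp": [0, 0, 0], "twist": [0, 0, 0]}, {"hand": 0, "dp": [0, 0, 0], "twist": [0, 0, 0]}, {"hand": 0, "dp": [0, 0, 0], "twist": [0, 0, 0]}, {"hand": 0, "dp": [0, 0, 0], "twist": [0, 0, 0]}, {"hand": 0, "dp": [0, 0, 0], "twist": [0, 0, 0]}, {"hand": 0, "dp": [0, 0, 0], "twist": [0, 0, 0]}, {"hand": 0, "dp": [0, 0, 0], "twist": [0, 0, 0]}, {"hand": 0, "dp": [0, 0, 0], "twist": [0, 0, 0]}])

```text
time: 14.78
tcp_pos: [0.6012, -0.028, 0.2815]
ee_rot: [-0.512, -0.487, 0.513, -0.487]
contact_force: [-1.0, -0.0, 0.1]
finger_gap: 0.092
```

Run:
```python
from h import *;from rig import sense,snapshot
np.set_printoptions(precision=4,suppress=True)
p=cv2.imread("pics/s4.png").astype(float)
for k in range(3):
    i=snapshot("side")[...,::-1];d=cv2.blur(np.abs(i-p),(3,3)).max(2)[230:350,250:350];print(sense()["time"],d.max(),d.mean());p=i.astype(float)
cv2.imwrite("pics/s5.png",i)
# axle mid from ends in c4: side (scale 5), top (scale 6)
S=lambda a,b:(250+a/5,230+b/5);T=lambda a,b:(335+(a-500)/6,150+b/6)
a,e=tri(T(687,103),S(368,264));b,f=tri(T(687,292),S(142,293));print(a,e,b,f,(a+b)/2)
# expected image of the weight centre, camera-near face (-x side), for weight angles from down (+y positive)
r=R.from_euler("z",-3,degrees=True);c=np.array([.590,-.2475,.072])
for g in(-30,-15,0,15,30):
    th=np.radians(g);q=r.apply([-.010,.036*np.sin(th),-.036*np.cos(th)])+c
    ed=[r.apply([-.010,.036*np.sin(th)+.012*np.cos(w),-.036*np.cos(th)+.012*np.sin(w)])+c for w in np.linspace(0,6.28,36)]
    u=px("side",np.array(ed));print(g,((px("side",q)-[250,230])*5).round(),"span",((u.min(0)-[250,230])*5).round(),((u.max(0)-[250,230])*5).round())
cv2.imwrite("pics/c5.png",cv2.resize(i[265:325,270:330],(600,600),interpolation=cv2.INTER_CUBIC))
```

```text
14.8333 11.11111111111111 3.540722222222222
14.8833 10.0 3.571472222222222
14.9333 9.11111111111111 3.5710370370370366
[ 0.6309 -0.2495  0.0742] 0.0020243662481245843 [ 0.5425 -0.2458  0.0734] 0.0022543223191176013 [ 0.5867 -0.2476  0.0738]
-30 [239. 371.] span [231. 339.] [247. 403.]
-15 [232. 357.] span [225. 326.] [240. 389.]
0 [227. 339.] span [219. 308.] [234. 371.]
15 [222. 318.] span [214. 287.] [229. 349.]
30 [217. 294.] span [210. 263.] [225. 325.]
```

View pics/c5.png

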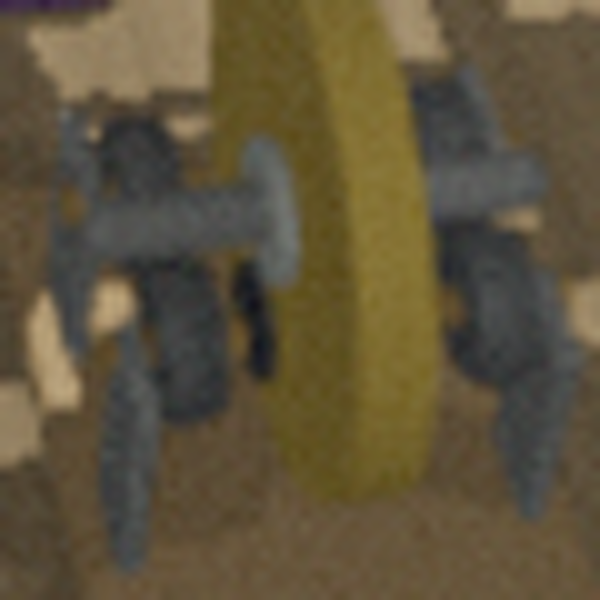

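The weight spans (217–236, 306–366) in crop units. The prediction for weight straight down is (219–234, 308–371), so it hangs straight down and is still. Handing in.

```bash
python3 -c "from rig import hand_in;print(hand_in())"
```

```text
the job is handed in; nothing more can be done
None
```

The yellow flywheel is sitting in the roller stand with its weight hanging straight down, and I handed the job in at about 15 s of the 51 s allowed.

I pinched the wheel at the top of the rim, lifted it straight out of the rack and lowered its axle into the trough until the stand carried the weight. I let go with the weight on the +y side, and the wheel turned down by itself. The arm then moved clear, with the gripper open.

Last checks:
- **Weight:** its outline in the side picture matches the straight-down prediction to a few degrees.
- **At rest:** pictures taken 1.8 s apart and then 0.05 s apart differ only by noise.
- **Seating:** the axle's middle measures (0.587, −0.248, 0.074) m. The estimated seat is (0.590, −0.2475, 0.072) m, so it sits about 3 mm off centre along its axle and 2 mm high, roughly the measuring error.
- **Everything else:** the mint wheel is still in its place in the rack, and I did not go near the purple look-alikes. No check failed.

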